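# Prove a dressed trailer coupler on the gauge ball

### The job

Fit the trailer coupler on the ball of the blue proving stand and lock it: first raise its red-handled lever all the way, then lower the coupler over the ball with its tail towards the tail rest and press it gently but fully home, and last press the lever fully down so that it locks under the ball. Leave it locked on the ball, sitting level with its tail on the rest; do not force the stand and leave the things around it where they are.

Things in the scene. Friction and masses are not known exactly. Their poses are not given: they have to be found in the camera images.
- coupler: galvanised trailer coupler, loose, 0.75 to 0.95 kg; 152 long without lever, 55 high, stands on its flat underside. Origin: on the cup's axis at the underside; x to the rounded nose, -x to the square tail, z up. Grip its head from above by the flat cheeks, 62 mm apart (y = +-31), x = -21 to 19, z = 0 to 48. Centre of mass near x = -31. Tail: channel 46 wide, 34 high, x = -34 to -118.
- cup (a point): point on the axis of the coupler's cup (bore 52 mm, open below, roof 49 above the underside), 24 mm above the underside: the ball's centre when fully home. Sprung pads in the cup's sides meet the ball 14 mm before home: let go there, the coupler hangs nose up. A push of 5 to 15 N on the head takes it past them, home against the roof. Not home, the lever jams or locks falsely.
- lever (a joint): angle of the coupler's lever, rad: 0 down and locked, along the tail; 1.2 fully raised, leaning to the tail. Turns about the coupler's y axis through the hinge; stays where left. Raising takes 1 to 2 N at the handle; over 2.5 N lifts the tail. Down, it bars the cup to the ball. With the ball home, closing takes 3 to 8 N at the handle between 0.7 and 0.3 rad; below 0.1 it is over centre and holds.
- lever_grip (a point): middle of the lever's red handle (40 long, 18 wide, 12 mm thick), 85 mm from the hinge. With the lever down it is at x = -147, z = 46 mm in the coupler's frame, behind the tail's end, free on both sides; it can be pinched across its width from above and carried round the hinge.
- lever_hinge (a point): axis of the lever's hinge, at x = -62, y = 0, z = 46 mm in the coupler's frame
- stand: blue proving stand, fixed: base plate 190 x 110 x 10 mm, column, and on it a dark beam with a 50 mm steel ball and a rubber tail rest. Origin: on the bench straight below the ball. The rest (30 x 54) is at x = -104, its top 24 below the ball's centre, so the coupler sits level, x along the stand's x. The beam is clamped at a height not measured: ball centre 90 to 120 mm above the bench; feel it.
- bearing: wheel bearing with red seal, 47 mm across, 14 mm high; origin under its centre; to be left alone
- marker: red and white marker pen, 132 mm long, 15 mm thick, lying along its y; origin under its centre; to be left alone
- spanner: open-ended spanner, 173 mm long, lying along its y; origin under its centre; to be left alone

How it is judged (in metres and radians):
On the way, in this order (a step that is already met when the one before it is completed fails the run):
1. the lever is raised (value of joint lever above 1 rad), for 0.2 s.
2. with its lever still raised, the coupler is over the ball, the ball inside its cup (horizontal distance between cup and stand below 0.005 m and z of cup in the frame of stand below 0.125 m and value of joint lever above 0.8 rad), for 0.2 s.
At the end, for the whole second after the job is handed in: the coupler is locked on the ball: lever down within 0.07 rad, cup centred over the ball within 5 mm, no more than 124 mm above the bench, coupler level within 2 degrees with its tail over the rest (its long axis within 11 degrees of the stand's), and at rest (value of joint lever below 0.07 rad and horizontal distance between cup and stand below 0.005 m and z of cup in the frame of stand below 0.124 m and angle between coupler's own z axis and vertical below 0.035 rad and angle between the x axis of coupler and the x axis of stand, either way round below 0.2 rad and x of lever_grip in the frame of stand below -0.1 m and linear speed of coupler below 0.01 m/s); the robot touches nothing.
It fails at once if the coupler is forced: the roof of its cup pressed on the ball with more than 55 N, or its tail on the rest with more than 45 N (contact force between cup_roof and stand above 55 N or contact force between tail_channel and stand above 45 N).
It fails at once if a bystander is moved by more than 30 mm (distance of any of bearing, marker, spanner from where it was at the start of the episode above 0.03 m).
It also fails if it takes over 72 s, if anything falls off the work surface, if the arm or the gripper's body presses on something with over 40 N, if the wrist force passes 120 N, or if a joint passes its speed limit or range.

### The arm

A 6-joint arm with a two-finger parallel gripper is mounted at the origin on a cart in front of the work surface, level with it; the furniture and walls round the work are solid. World frame = base frame: x ahead of the robot, y to its left, z up, the work surface at z = 0. Lengths are in mm, angles in rad, forces in N, time in s.
With the tool pointing down it reaches from about 300 to 775 mm from the base axis. Payload 14.6 kg.
Tool frame: the origin (TCP) lies at the centre of the arm's flange, where the gripper is bolted on; the fingertips stand 199 mm ahead of it and the grasp point (between the pads) lies 180 mm ahead of it; z points along the fingers, y is the line along which they close (so a half turn about z gives the same grasp; the last joint's range is limited). The gripper opens to 94 mm and grips with 3 to 60 N. Pads are 16 mm wide; open, the fingers measure 119 mm over their backs; the gripper's body (75 mm by 177 mm) begins 78 mm behind the grasp point.
Start: joints at [-0.067, 0.3, 1.521, -0, 1.321, -0.067], TCP at [549.992, -0.002, 404.646] pointing down, gripper open.
Joint ranges: [-3.03, 3.03], [-0.79, 2.21], [0.23, 2.52], [-1.04, 4.18], [0, 3.07], [-2.55, 2.55]. Speed limits (rad/s): [2.22, 2.22, 2.57, 3.14, 3.14, 3.14].

### API

Orientations are given as [roll, pitch, yaw] about the fixed x, y, z axes, in that order (R = Rz(yaw) Ry(pitch) Rx(roll)).
In Python, from cell import manip, optics, workorder gives the robot as it stands.
- The arm moves only by the tool step_arm, never from a script. Its argument "increments" is a list that holds one entry, the list of rows, each a list of 7 numbers: the turn, a rotation vector about the tool's x, y, z as a fraction of full scale, then the shift along the tool's x, y, z as a fraction of full scale, then the closure, from -1 (fully open) to 1 (shut). In form: [[[wx, wy, wz, tx, ty, tz, fingers], ...]]. A call has 1 to 5 rows; each row shifts and turns the commanded pose from where the row before left it, along the tool's axes as they then stand; what a row does not reach is not made up. Full scale, the value 1, is 40 mm for a shift and 45 degrees for a turn. A row lasts 1/10 s, in which the tool goes at most 50 mm and 8.59 degrees, less where a joint would pass 70% of its speed; a pose out of reach is approached as far as the arm can. A call with a number of a shift or a turn outside -1 to 1 is refused whole. A call with a gripper value outside its range is refused whole. The fingers move at their own pace and stop on an object; "newtons" is the grip in N (left out, the last holds). Time passes only in rows, so rows that do not move let the fingers close. It gives the time, the measured TCP pose, the force, the opening and the grip force at its end, in the units of the state.
- manip.read_state(): the state, without advancing time (a new reading comes with each control period).
- optics.camera(name): name is "scene" or "side" or "wrist"; returns a dict with "frame" (384x512x3 uint8, red, green, blue), "range_z" (384x512 float32, mm along the optical axis (not along the pixel's ray), 0 where there is no reading), "mtx" (3x3 intrinsics, pixels), "cam_to_world" (4x4, takes a point from camera to world coordinates). Camera axes: x right, y down, z forward; pixel columns grow to the right and rows downward; lengths in mm; the calibration is good to about 2 mm. A picture is of the moment at which its call begins.
- workorder.sign_off(): hands the job in; it is judged then, once.
The state is a dict: "clock": time; "joints": joint angles; "qd": joint speeds; "effort": joint torques, N m; "eef_pos": TCP position; "eef_rot": TCP orientation; "wrist_force": force on the tool from outside, world axes, zero at the start; "moment": the same for the moment, N m; "finger_gap": finger opening in mm; "finger_force": force on a finger pad.
Only numpy, scipy, OpenCV 4.12 (cv2) and the standard library are available. Lean on these libraries where they do the work, as an engineer would, in place of code of your own. Each camera call takes 0.05 s, during which the arm holds its last target. There are 200 camera calls.

## Working session

There is one attempt and no reset: what is moved stays moved. The work goes in short steps, Python scripts to look and compute and a tool call to move; the robot and the scene stay as the last step left them, time stands still between calls to the robot, and variables do not carry over. Pictures are saved under pics/ and viewed, at most 10 in all, crops included, and the job is handed in when it is done.

Besides the shell and the picture viewer there is one more tool, called by a JSON object that holds its "fn" and its "kwargs". step_arm: Moves the arm, as the interface text tells. Its arguments: {"type":"object","properties":{"increments":{"type":"array","items":{"type":"array","items":{"type":"array","items":{"type":"number"}}}},"newtons":{"type":"number"}},"required":["increments"]}

```bash
mkdir -p pics; ls; cat > h.py <<'E'
import numpy as np, cv2
from cell import manip, optics, workorder
def snap(n):
    c=optics.camera(n); np.savez('%s.npz'%n,**c); return c
def world(c):
    K=c["mtx"];T=c["cam_to_world"];z=c["range_z"];v,u=np.mgrid[:384,:512]
    P=np.stack([(u-K[0,2])/K[0,0]*z,(v-K[1,2])/K[1,1]*z,z],-1)
    W=P@T[:3,:3].T+T[:3,3]; W[z==0]=np.nan; return W
E
python3 - <<'E'
from h import *
ims=[]
for n in ("scene","side"):
    c=snap(n); print(n,c["cam_to_world"].round(2).tolist(),c["mtx"].round(1).tolist()); 
    cv2.imwrite(f'pics/{n}1.png',cv2.resize(c["frame"][:,:,::-1],(800,600)))
print(manip.read_state())
E
```

```text
pics
scene [[0.75, -0.35, 0.56, -66.37], [-0.67, -0.41, 0.62, -688.36], [0.01, -0.84, -0.55, 642.08], [0.0, 0.0, 0.0, 1.0]] [[371.6, 0.0, 259.3], [0.0, 371.6, 190.8], [0.0, 0.0, 1.0]]
side [[-0.94, -0.2, 0.28, 285.78], [-0.35, 0.55, -0.76, 652.01], [-0.0, -0.81, -0.59, 601.16], [0.0, 0.0, 0.0, 1.0]] [[348.6, 0.0, 254.6], [0.0, 348.6, 188.6], [0.0, 0.0, 1.0]]
{'clock': 0.1, 'joints': array([-6.66107418e-02,  3.00417501e-01,  1.52153346e+00, -1.68702763e-05,
        1.32072731e+00, -6.66018902e-02]), 'qd': array([-0.00218367, -0.00234225, -0.00051737,  0.00099916, -0.00053732,
       -0.0004265 ]), 'effort': array([ 1.84928511e-03, -5.32644153e+01, -3.53284299e+01,  7.10431044e-02,
        2.34944851e-02, -7.30603051e-05]), 'eef_pos': array([ 5.49966049e+02, -7.74675252e-03,  4.04135765e+02]), 'eef_rot': array([-3.14050836e+00, -5.59459653e-05,  1.57079163e+00]), 'wrist_force': array([0.97162031, 0.69172176, 0.92099854]), 'moment': array([-0.04139522,  0.06348712, -0.06917708]), 'finger_force': 0.0, 'finger_gap': 93.9858568454885}
```

View pics/scene1.png

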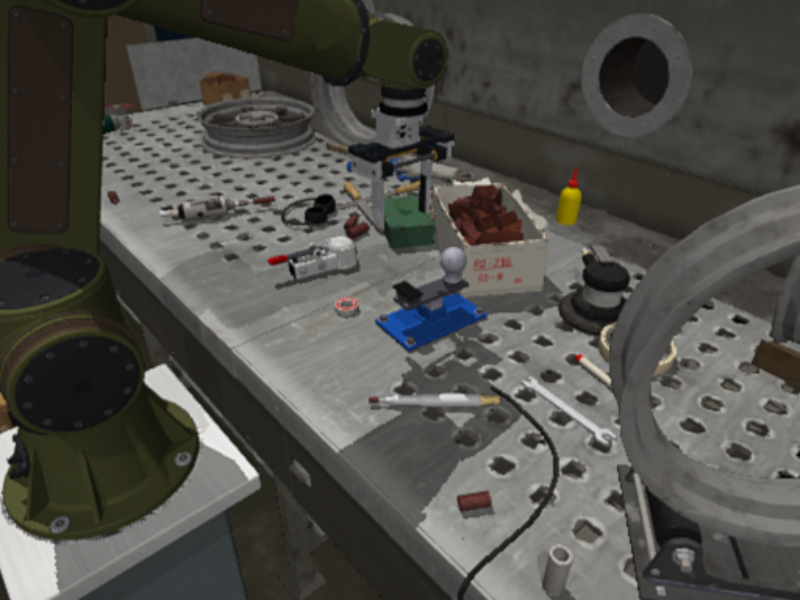

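View pics/side1.png

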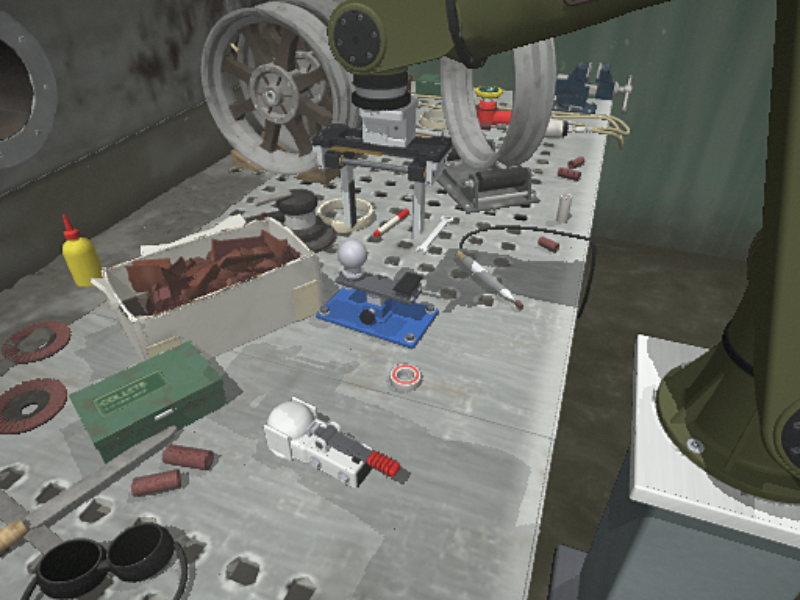

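The scene picture shows the coupler near (320,258), its red lever handle at (278,259), the ball at (453,262) and the blue base at (432,320). In the side picture they are at (295,430), (385,463), (352,255) and (375,315). A crate stands behind the ball, and the bearing lies between the coupler and the stand. Next I'll measure.

```bash
python3 - <<'E'
from h import *
from scipy.optimize import least_squares
def rect(P):
    r=cv2.minAreaRect(P[:,:2].astype(np.float32)); b=cv2.boxPoints(r); return np.round(r[0],1),np.round(r[1],1),round(r[2],1)
for n,ball,cp in (("scene",(453,265),(240,220,365,290)),("side",(352,255),(255,385,420,500))):
    c=dict(np.load(n+'.npz')); W=world(c); f=c["frame"].astype(int); s=.64
    hsv=cv2.cvtColor(c["frame"],cv2.COLOR_RGB2HSV)
    v,u=np.mgrid[:384,:512]
    m=np.hypot(u-ball[0]*s,v-ball[1]*s)<11 if n=="scene" else np.hypot(u-ball[0]*s,v-ball[1]*s)<8
    B=W[m]; B=B[np.isfinite(B).all(1)]
    r=least_squares(lambda p:np.linalg.norm(B-p,axis=1)-25,B.mean(0)+[0,0,-20],loss='soft_l1')
    print(n,'ball',r.x.round(1),'rms',np.sqrt(np.mean(r.fun**2)).round(2))
    m=(hsv[...,0]>105)&(hsv[...,0]<125)&(hsv[...,1]>150)&(np.hypot(u-430*s,v-320*s)<50 if n=="scene" else np.hypot(u-375*s,v-315*s)<50)
    Q=W[m&(W[...,2]>5)&(W[...,2]<14)]; print('base',rect(Q),len(Q))
    x0,y0,x1,y1=[int(a*s) for a in cp]
    w=np.zeros(u.shape,bool); w[y0:y1,x0:x1]=1
    Q=W[w&(W[...,2]>12)]; print('coupler all',rect(Q),Q.max(0).round(),Q.min(0).round())
    red=w&(hsv[...,1]>150)&((hsv[...,0]<10)|(hsv[...,0]>170))
    Q=W[red&(W[...,2]>20)]; print('red',rect(Q),Q.mean(0).round(1),np.median(Q[:,2]).round(1),len(Q))
    # tail rest: dark points about z 60..100 near stand
    # tall box/obstacles
    for lo,hi in ((15,30),(30,45),(45,60)):
        Q=W[w&(W[...,2]>lo)&(W[...,2]<hi)&~red]; print(lo,rect(Q),Q.mean(0).round(1))
E
```

```text
scene ball [631.4 -53.  113.4] rms 61.09
base (array([583.2, -51.3]), array([109.4, 189.4]), 84.2) 950
coupler all (array([586.9, 321.2]), array([282.5, 197.4]), 52.9) [729. 493.  59.] [426. 209.  12.]
red (array([445.1, 267.6]), array([16.4, 37.7]), 75.6) [444.  266.6  50.7] 51.5 52
15 (array([607.6, 323.1]), array([277.7, 184.4]), 60.5) [590.9 290.   22.1]
30 (array([527.1, 256.8]), array([ 59.9, 192.3]), 76.2) [532.  240.   36.4]
45 (array([525.5, 267.6]), array([ 64.7, 189.3]), 70.0) [547.8 246.7  51.5]
side ball [631.1 -54.6 117.3] rms 1.21
base (array([585. , -45.3]), array([105.9, 188.7]), 84.4) 864
coupler all (array([535.4, 213.3]), array([182.3, 184.1]), 14.1) [619. 291.  58.] [427. 102.  12.]
red (array([446.7, 271.8]), array([16.6, 38.6]), 78.3) [445.7 273.5  51.3] 52.2 179
15 (array([500.8, 225.5]), array([217. , 112.9]), 49.2) [533.4 278.3  22.7]
30 (array([522.3, 252.7]), array([ 61.7, 188.1]), 84.4) [534.6 267.2  36. ]
45 (array([526.5, 259.6]), array([ 63. , 186.8]), 77.1) [550.1 254.9  51.2]
```

{"fn": "step_arm", "kwargs": {"increments": [[[0,0,0,1,0,0,-1],[0,0,0,1,0,0,-1],[0,0,0,1,0,0,-1],[0,0,0,1,0,0,-1],[0,0,0,1,0,0,-1]]]}}

```text
clock: 0.6
eef_pos: [549.7, 201.6, 404.4]
eef_rot: [-3.141, 0.0, 1.571]
wrist_force: [0.5, 0.3, -0.6]
finger_gap: 94.0
finger_force: 0.0
```

{"fn": "step_arm", "kwargs": {"increments": [[[0,0,-0.19,1,0,0,-1],[0,0,-0.19,0,0,0,-1],[0,0,-0.19,0,0,0,-1],[0,0,-0.19,0,0,0,-1],[0,0,-0.19,0,0,0,-1]]]}}

```text
clock: 1.1
eef_pos: [549.9, 240.1, 404.2]
eef_rot: [-3.141, -0.0, 2.323]
wrist_force: [-1.2, 0.3, -0.7]
finger_gap: 93.9
finger_force: 0.0
```

{"fn": "step_arm", "kwargs": {"increments": [[[0,0,-0.19,0,0,0,-1],[0,0,-0.19,0,0,0,-1],[0,0,-0.19,0,0,0,-1],[0,0,-0.19,0,0,0,-1],[0,0,0,0,0,0,-1]]]}}

```text
clock: 1.6
eef_pos: [550.0, 240.0, 404.3]
eef_rot: [-3.141, -0.001, 2.916]
wrist_force: [0.0, -0.3, 0.5]
finger_gap: 94.2
finger_force: 0.0
```

```bash
python3 - <<'E'
from h import *
c=snap("wrist"); print(c["cam_to_world"].round(2).tolist(),c["mtx"][0])
cv2.imwrite('pics/w1.png',cv2.resize(c["frame"][:,:,::-1],(800,600)))
print(manip.read_state()['eef_pos'],manip.read_state()['eef_rot'])
c=dict(np.load('side.npz'));W=world(c)
for nm,(a,b,e,f) in dict(crate=(100,230,325,350),collets=(70,340,225,460)).items():
    Q=W[int(b*.64):int(f*.64),int(a*.64):int(e*.64)].reshape(-1,3);Q=Q[(Q[:,2]>30)];print(nm,np.percentile(Q,[2,98],axis=0).round())
E
```

```text
[[0.23, 0.94, 0.24, 479.9], [0.97, -0.22, -0.06, 256.39], [0.0, 0.25, -0.97, 383.6], [0.0, 0.0, 0.0, 1.0]] [271.31004722   0.         252.27464254]
[549.99182877 239.99779741 404.34529046] [-3.14128291e+00 -4.93485830e-04  2.91061165e+00]
crate [[692. -84.  35.]
 [976. 213. 135.]]
collets [[722. 174.  32.]
 [872. 362.  70.]]
```

View pics/w1.png

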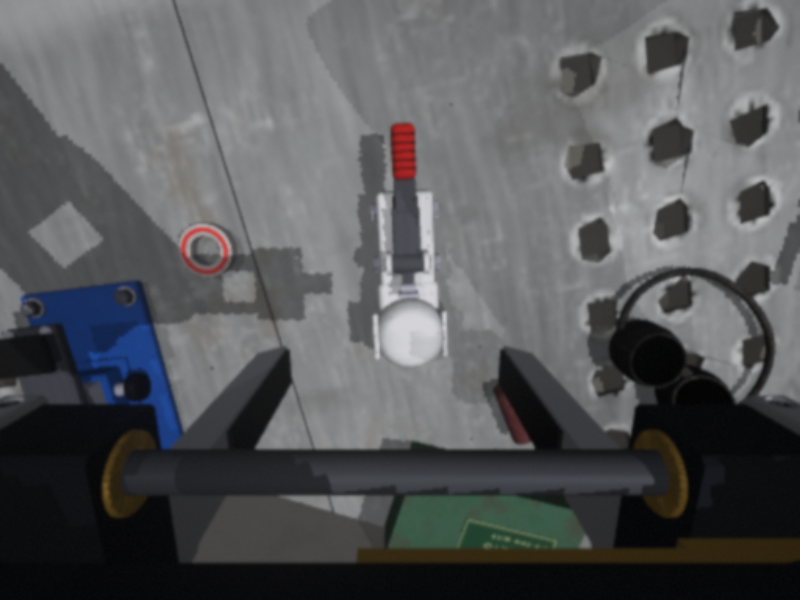

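The wrist view is centred over the coupler, with the red handle at (403,152), the dome at (411,330) and the cheeks at x=377 and x=446. The bearing is at (206,250).

```bash
cat >> h.py <<'E'
def ray(c,uv,z):
    K=c["mtx"];T=c["cam_to_world"];d=T[:3,:3]@np.array([(uv[0]-K[0,2])/K[0,0],(uv[1]-K[1,2])/K[1,1],1]);o=T[:3,3]
    return o+d*(z-o[2])/d[2]
def red(c,box=None):
    hsv=cv2.cvtColor(c["frame"],cv2.COLOR_RGB2HSV)
    m=((hsv[...,1]>150)&(hsv[...,2]>60)&((hsv[...,0]<10)|(hsv[...,0]>170))).astype(np.uint8)
    if box: k=np.zeros_like(m);k[box[1]:box[3],box[0]:box[2]]=1;m*=k
    n,l,s,ct=cv2.connectedComponentsWithStats(m);i=1+np.argmax(s[1:,4]);return l==i,ct[i],s[i]
E
python3 - <<'E'
from h import *
c=dict(np.load('wrist.npz'));W=world(c)
m,ct,s=red(c,(230,70,290,125)); 
cn=max(cv2.findContours(m.astype(np.uint8),0,2)[0],key=cv2.contourArea)
h=np.array([ray(c,p[0],52) for p in cn])[:,:2].astype(np.float32); print('handle rect',cv2.minAreaRect(h),'depth z',np.nanmedian(W[m][:,2]))
w=np.zeros(m.shape,bool);w[70:250,235:292]=1
for lo,hi in((28,40),(44,50),(40,70)):
    k=w&(W[...,2]>lo)&(W[...,2]<hi)&~m; k[:118]=0
    r=cv2.minAreaRect(W[k][:,:2].astype(np.float32)); print(lo,r)
k=w&(W[...,2]>49);k[:190]=0
D=W[k];print('dome',D.mean(0),len(D),D[:,2].max()); 
# cheeks edges: at several rows, left/right extents of z>40
for v in range(120,236,8):
    u=np.where(w[v]&(W[v,:,2]>20))[0]; print(v,W[v,u[0]].round(1),W[v,u[-1]].round(1),((W[v,u[0]]+W[v,u[-1]])/2).round(1)[:2])
E
```

```text
handle rect ((447.85675048828125, 270.3779296875), (15.534524917602539, 37.973846435546875), 79.89369201660156) depth z 50.82573560151704
28 ((540.9967041015625, 254.2957305908203), (60.30615234375, 135.64735412597656), 78.26210021972656)
44 ((544.0689086914062, 253.10812377929688), (62.058746337890625, 149.5690460205078), 79.48633575439453)
40 ((544.2960205078125, 253.06600952148438), (62.058746337890625, 150.0311279296875), 79.48633575439453)
dome [588.80907089 244.87774039  52.31419515] 1041 56.140542909080864
120 [471.3 258.1  47.4] [474.7 273.2  46.6] [473.  265.7]
128 [477.1 242.5  30.1] [487.6 287.6  20.1] [482.4 265.1]
136 [485.7 234.8  23. ] [498.3 289.3  21.4] [492. 262.]
144 [496.6 239.2  32. ] [506.9 282.8  29.3] [501.7 261. ]
152 [506.5 236.7  30.4] [516.7 280.7  30.3] [511.6 258.7]
160 [516.7 235.6  31.4] [526.5 278.5  31.9] [521.6 257.1]
168 [526.8 227.4  22.9] [539.3 282.1  23.3] [533.  254.8]
176 [537.2 232.1  32.3] [548.  275.7  28.6] [542.6 253.9]
184 [547.1 227.   32. ] [558.3 275.9  32.3] [552.7 251.5]
192 [558.1 224.3  29.8] [569.  273.7  32. ] [563.6 249. ]
200 [564.5 219.3  43.9] [577.4 277.2  45.7] [570.9 248.2]
208 [574.1 217.1  47.3] [587.6 275.1  46.8] [580.8 246.1]
216 [585.3 214.3  45.2] [598.7 274.2  46.4] [592.  244.2]
224 [596.  213.   46.2] [610.1 272.1  44.9] [603.1 242.6]
232 [611.4 225.7  44. ] [617.  251.8  45.1] [614.2 238.7]
```

{"fn": "step_arm", "kwargs": {"increments": [[[0,0,-0.06,0,0,0,-1],[0,0,0,0.66,0.07,0.8,-1],[0,0,0,0.66,0.07,0.8,-1],[0,0,0,0.66,0.07,0.8,-1],[0,0,0,0.67,0.08,0.8,-1]]]}}

```text
clock: 2.15
eef_pos: [446.6, 270.5, 275.5]
eef_rot: [3.141, 0.0, 2.955]
wrist_force: [0.8, 0.5, 0.5]
finger_gap: 93.7
finger_force: 0.0
```

{"fn": "step_arm", "kwargs": {"increments": [[[0,0,0,0,0,0.6,-1],[0,0,0,0,0,0.4,-1],[0,0,0,0,0,0.25,-0.3],[0,0,0,0,0,0,0],[0,0,0,0,0,0,0.3]]], "newtons": 6}}

```text
clock: 2.65
eef_pos: [448.1, 270.5, 227.2]
eef_rot: [3.141, 0.0, 2.959]
wrist_force: [-0.5, 1.1, 0.4]
finger_gap: 73.2
finger_force: 0.0
```

{"fn": "step_arm", "kwargs": {"increments": [[[0,0,0,0,0,0,1],[0,0,0,0,0,0,1],[0,0,0,0,0,0,1],[0,0,0,0,0,0,1],[0,0,0,0,0,0,1]]], "newtons": 6}}

```text
clock: 3.15
eef_pos: [447.8, 270.5, 226.8]
eef_rot: [3.141, 0.0, 2.961]
wrist_force: [0.4, 0.5, 0.4]
finger_gap: 33.2
finger_force: 0.0
```

```bash
python3 - <<'E'
from h import *
c=snap("wrist")
cv2.imwrite('pics/w2.png',cv2.resize(c["frame"][:,:,::-1],(600,450)))
E
```

```text
(no output)
```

View pics/w2.png

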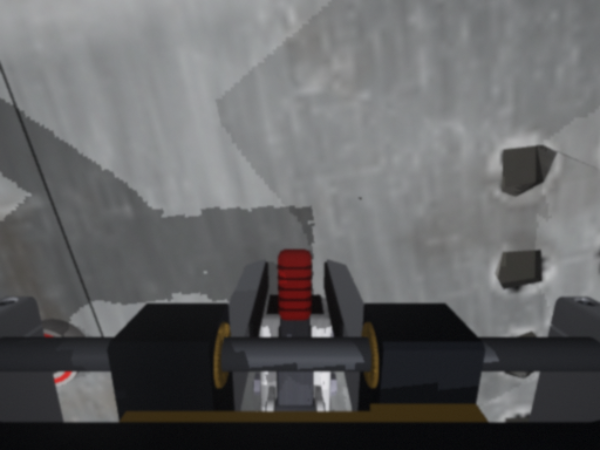

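The handle at (295,285) lies centred between the fingers, so I'll close and carry it round.

{"fn": "step_arm", "kwargs": {"increments": [[[0,0,0,0,0,0,1],[0,0,0,0,0,0,1],[0,0,0,0,0,0,1],[0,0,0,0,0,0,1],[0,0,0,0,0,0,1]]], "newtons": 7}}

```text
clock: 3.7
eef_pos: [447.8, 270.4, 226.6]
eef_rot: [-3.142, -0.0, 2.961]
wrist_force: [-0.9, -0.2, -0.5]
finger_gap: 17.9
finger_force: 7.0
```

{"fn": "step_arm", "kwargs": {"increments": [[[0,0,0,-0.015,0,-0.255,1],[0,0,0,-0.045,0,-0.25,1],[0,0,0,-0.075,0,-0.243,1],[0,0,0,-0.105,0,-0.233,1],[0,0,0,0,0,0,1]]]}}

```text
clock: 4.2
eef_pos: [457.8, 268.7, 267.6]
eef_rot: [3.14, 0.001, 2.961]
wrist_force: [-2.1, -0.2, 2.4]
finger_gap: 18.0
finger_force: 7.0
```

{"fn": "step_arm", "kwargs": {"increments": [[[0,0,0,-0.13,0,-0.218,1],[0,0,0,-0.157,0,-0.203,1],[0,0,0,-0.18,0,-0.18,1],[0,0,0,0,0,0,1],[0,0,0,0,0,0,1]]]}}

```text
clock: 4.7
eef_pos: [475.9, 265.3, 290.3]
eef_rot: [3.141, 0.001, 2.961]
wrist_force: [-1.2, -1.7, 3.1]
finger_gap: 17.7
finger_force: 7.0
```

```bash
python3 - <<'E'
from h import *
c=snap("side")
cv2.imwrite('pics/s2.png',cv2.resize(c["frame"][220:330,130:290,::-1],(640,440)))
E
```

```text
(no output)
```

View pics/s2.png

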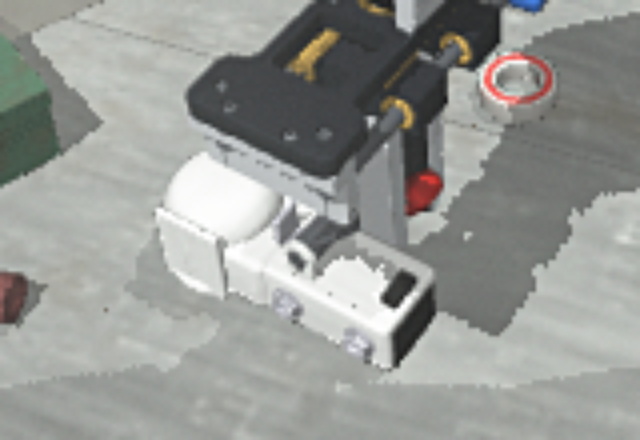

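The lever follows the fingers: the handle is at (425,190) in the crop, and the coupler still lies flat. I'll finish the arc and release.

{"fn": "step_arm", "kwargs": {"increments": [[[0,0,0,-0.2,0,-0.158,1],[0,0,0,-0.217,0,-0.133,1],[0,0,0,-0.195,0,-0.09,1],[0,0,0,-0.03,0,-0.01,1],[0,0,0,0,0,0,1]]]}}

```text
clock: 5.25
eef_pos: [501.3, 260.6, 306.0]
eef_rot: [3.141, 0.001, 2.961]
wrist_force: [0.7, -2.4, 3.2]
finger_gap: 18.3
finger_force: 7.0
```

{"fn": "step_arm", "kwargs": {"increments": [[[0,0,0,0,0,0,1],[0,0,0,0,0,0,-1],[0,0,0,0,0,0,-1],[0,0,0,0,0,0,-1],[0,0,0,0,0,0,-1]]]}}

```text
clock: 5.75
eef_pos: [500.8, 260.9, 305.4]
eef_rot: [-3.142, -0.0, 2.961]
wrist_force: [-0.4, -0.3, 0.1]
finger_gap: 46.5
finger_force: 0.0
```

{"fn": "step_arm", "kwargs": {"increments": [[[0,0,0,0,0,0,-1],[0,0,0,0,0,-1,-1],[0,0,0,0,0,-1,-1],[0,0,0,0,0,-1,-1],[0,0,0,0,0,0,-1]]]}}

```text
clock: 6.25
eef_pos: [500.8, 260.8, 431.1]
eef_rot: [3.137, 0.007, 2.961]
wrist_force: [-0.1, -0.0, 0.3]
finger_gap: 86.5
finger_force: 0.0
```

```bash
python3 - <<'E'
from h import *
c=snap("wrist");W=world(c);print(manip.read_state()['eef_pos'])
a=np.hstack([c["frame"],snap("side")["frame"][200:,100:300][:, :].copy().repeat(2,0).repeat(2,1)[:384]])
cv2.imwrite('pics/w3.png',cv2.resize(a[:,:,::-1],(800,int(800*384/a.shape[1]))))
w=np.isfinite(W[...,2])&(np.hypot(W[...,0]-560,W[...,1]-250)<90)
m,ct,s=red(c); print('red',np.median(W[m],0),s)
for v in range(60,384,10):
    u=np.where(w[v]&(W[v,:,2]>20)&(W[v,:,2]<60))[0]
    if len(u)>5: print(v,W[v,u[0]].round(1),W[v,u[-1]].round(1),((W[v,u[0]]+W[v,u[-1]])/2).round(1)[:2])
E
```

```text
[500.77428533 260.7531378  427.98904136]Traceback (most recent call last):
  File "<stdin>", line 3, in <module>
    return _nx.concatenate(arrs, 1, dtype=dtype, casting=casting)
           ~~~~~~~~~~~~~~~^^^^^^^^^^^^^^^^^^^^^^^^^^^^^^^^^^^^^^^
ValueError: all the input array dimensions except for the concatenation axis must match exactly, but along dimension 0, the array at index 0 has size 384 and the array at index 1 has size 368
```

```bash
python3 - <<'E'
from h import *
c=dict(np.load('wrist.npz'));W=world(c);b=dict(np.load('side.npz'))["frame"]
cv2.imwrite('pics/w3.png',np.hstack([cv2.resize(c["frame"],(480,360)),cv2.resize(b[210:330,130:230],(300,360))])[:,:,::-1])
w=np.isfinite(W[...,2])&(np.hypot(W[...,0]-560,W[...,1]-250)<90)
m,ct,s=red(c); print('red',np.median(W[m],0),W[m].max(0),s)
for v in range(60,384,10):
    u=np.where(w[v]&(W[v,:,2]>20)&(W[v,:,2]<60))[0]
    if len(u)>5: print(v,W[v,u[0]].round(1),W[v,u[-1]].round(1),((W[v,u[0]]+W[v,u[-1]])/2).round(1)[:2])
E
```

```text
red [nan nan nan] [nan nan nan] [243 184  16  12 159]
160 [472.1 245.5  33. ] [479.8 286.5  31.9] [476. 266.]
170 [486.2 236.4  23.4] [496.2 290.   22.6] [491.2 263.2]
180 [500.1 238.3  29.7] [508.4 283.1  29.6] [504.3 260.7]
190 [514.1 237.1  32.7] [522.  279.2  32.2] [518.  258.2]
200 [530.3 227.2  22. ] [540.7 282.7  21.5] [535.5 254.9]
210 [545.6 227.3  23.5] [552.1 275.6  31.3] [548.8 251.4]
220 [558.6 225.1  30.7] [568.2 274.5  29.8] [563.4 249.8]
230 [566.9 218.6  47.1] [578.3 277.6  45.9] [572.6 248.1]
240 [582.3 215.3  46.2] [593.4 275.1  46.3] [587.9 245.2]
250 [597.8 212.1  46.1] [608.3 271.1  47.3] [603.1 241.6]
```

View pics/w3.png

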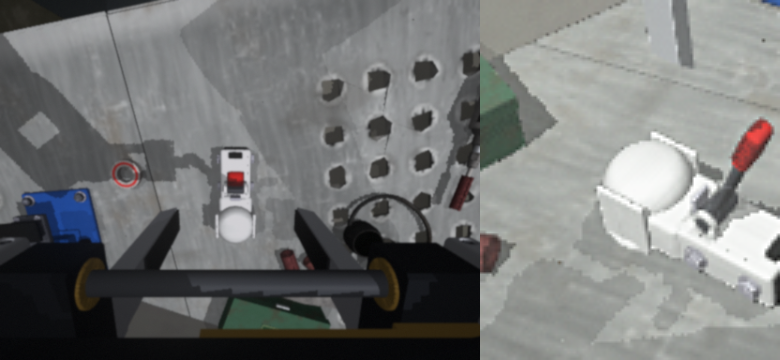

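The lever stands fully raised, with the handle at (235,182) in the left half, and the coupler has not moved. Next I'll grip the head.

{"fn": "step_arm", "kwargs": {"increments": [[[0,0,0,-0.416,0,0.8,-1],[0,0,0,-0.416,0,0.8,-1],[0,0,0,-0.416,0,0.8,-1],[0,0,0,-0.416,0,0.8,-1],[0,0,0,-0.416,0,0.8,-1]]]}}

```text
clock: 6.85
eef_pos: [582.9, 245.5, 262.4]
eef_rot: [-3.14, -0.002, 2.961]
wrist_force: [0.3, 0.3, 0.6]
finger_gap: 93.9
finger_force: 0.0
```

{"fn": "step_arm", "kwargs": {"increments": [[[0,0,0,0,0,0.6,-1],[0,0,0,0,0,0.5,-1],[0,0,0,0,0,0.28,-1],[0,0,0,0,0,0,0],[0,0,0,0,0,0,0]]]}}

```text
clock: 7.35
eef_pos: [582.7, 245.9, 210.7]
eef_rot: [3.142, 0.0, 2.961]
wrist_force: [-0.7, -0.2, 0.9]
finger_gap: 81.6
finger_force: 0.0
```

{"fn": "step_arm", "kwargs": {"increments": [[[0,0,0,0,0,0,1],[0,0,0,0,0,0,1],[0,0,0,0,0,0,1],[0,0,0,0,0,0,1],[0,0,0,0,0,0,1]]], "newtons": 50}}

```text
clock: 7.85
eef_pos: [582.9, 245.8, 211.2]
eef_rot: [3.141, 0.001, 2.961]
wrist_force: [-1.0, -2.0, 6.4]
finger_gap: 61.6
finger_force: 50.0
```

{"fn": "step_arm", "kwargs": {"increments": [[[0,0,0,0,0,0,1],[0,0,0,0,0,0,1],[0,0,0,0,0,-0.2,1],[0,0,0,0,0,-0.3,1],[0,0,0,0,0,0,1]]]}}

```text
clock: 8.35
eef_pos: [582.9, 245.9, 232.0]
eef_rot: [3.141, 0.002, 2.961]
wrist_force: [0.5, 0.1, -8.2]
finger_gap: 62.1
finger_force: 50.0
```

{"fn": "step_arm", "kwargs": {"increments": [[[0,0,-0.1,0,0,-0.5,1],[0,0,0,0,0,-0.9,1],[0,0,0,0,0,-0.9,1],[0,0,0,0,0,-0.9,1],[0,0,0,0,0,-0.7,1]]]}}

```text
clock: 8.85
eef_pos: [582.5, 245.7, 388.5]
eef_rot: [3.141, 0.001, 3.039]
wrist_force: [0.1, -0.2, -9.6]
finger_gap: 61.7
finger_force: 50.0
```

{"fn": "step_arm", "kwargs": {"increments": [[[0,0,0,-0.1,-0.4,0,1],[0,0,0,-0.2,-0.8,0,1],[0,0,0,-0.2,-0.8,0,1],[0,0,0,-0.2,-0.8,0,1],[0,0,0,-0.2,-0.8,0,1]]]}}

```text
clock: 9.35
eef_pos: [603.7, 97.0, 384.9]
eef_rot: [-3.141, -0.002, 3.039]
wrist_force: [1.7, 0.1, -9.6]
finger_gap: 61.7
finger_force: 50.0
```

{"fn": "step_arm", "kwargs": {"increments": [[[0,0,0,-0.2,-0.8,0,1],[0,0,0,-0.2,-0.8,0,1],[0,0,0,-0.2,-0.8,0,1],[0,0,0,-0.2,-0.7,0,1],[0,0,0,-0.22,-0.63,0,1]]]}}

```text
clock: 9.85
eef_pos: [629.0, -55.8, 384.8]
eef_rot: [-3.142, -0.002, 3.039]
wrist_force: [0.1, 0.1, -8.8]
finger_gap: 61.5
finger_force: 50.0
```

{"fn": "step_arm", "kwargs": {"increments": [[[0,0,0,0,-0.4,0,1],[0,0,0,0,-0.4,0,1],[0,0,0,0,0,0,1],[0,0,0,0,0,0,1]]]}}

```text
clock: 10.25
eef_pos: [625.7, -85.5, 386.1]
eef_rot: [3.141, -0.001, 3.039]
wrist_force: [-0.2, 0.2, -9.4]
finger_gap: 61.8
finger_force: 50.0
```

```bash
python3 - <<'E'
from h import *
s=manip.read_state();print(s['eef_pos'],s['eef_rot'],s['moment'])
a=snap("side")["frame"];b=snap("scene")["frame"]
cv2.imwrite('pics/p4.png',np.hstack([cv2.resize(a[70:235,170:310],(400,471)),cv2.resize(b[70:235,210:350],(400,471))])[:,:,::-1])
E
```

```text
[625.74917368 -85.45397371 386.06130406] [ 3.14124744e+00 -5.47465829e-04  3.03932233e+00] [ 0.17225429 -0.26517215 -0.01260719]
```

View pics/p4.png

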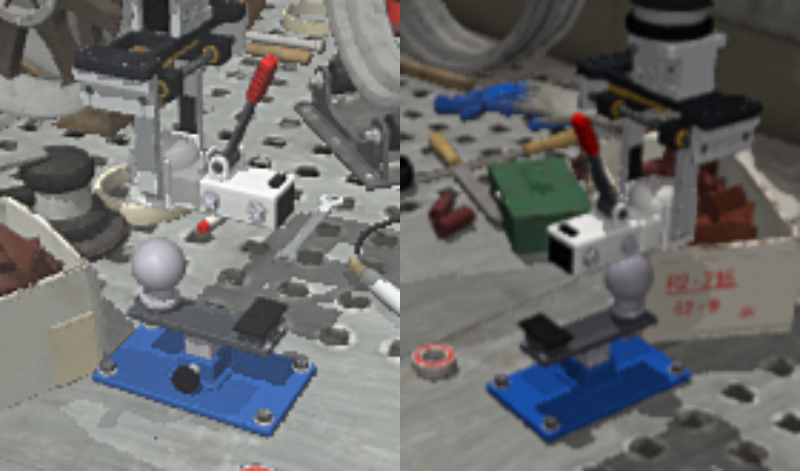

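The coupler is held level with the tail towards the robot and the lever up. In the left crop the ball is at (158,265) and the rest at (262,318). I overshot in y by 32 mm, so I'll move back and measure coupler and ball in the same views.

{"fn": "step_arm", "kwargs": {"increments": [[[0,0,0,0.1,0.4,0,1],[0,0,0,0.09,0.4,0,1],[0,0,0,0,0,0,1],[0,0,0,0,0,0,1],[0,0,0,0,0,0,1]]]}}

```text
clock: 10.85
eef_pos: [621.7, -52.6, 386.4]
eef_rot: [-3.141, 0.0, 3.04]
wrist_force: [1.2, 0.3, -9.6]
finger_gap: 61.6
finger_force: 50.0
```

```bash
cat > m.py <<'E'
from h import *
from scipy.optimize import least_squares
s=manip.read_state();p=s['eef_pos'];print(p.round(1),s['eef_rot'])
yaw=s['eef_rot'][2]-np.pi; R=np.array([[np.cos(yaw),-np.sin(yaw)],[np.sin(yaw),np.cos(yaw)]])
for n in("side","scene","wrist"):
    c=snap(n);W=world(c);f=c["frame"].astype(int);hsv=cv2.cvtColor(c["frame"],cv2.COLOR_RGB2HSV)
    if n!="wrist":
        m=(np.linalg.norm(W-[631.3,-54,115],axis=-1)<29)&(W[...,2]>105)&(hsv[...,1]<70)
        B=W[m];r=least_squares(lambda q:np.linalg.norm(B-q,axis=1)-25,[631,-54,115],loss='soft_l1')
        v,u=np.where(m);print(n,'ball',r.x.round(1),'med',np.median(abs(r.fun)).round(2),len(B),'pix',u.min(),u.max(),v.min(),v.max())
    # coupler in tool-aligned frame (x to nose) relative to tool point
    L=W-p; L[...,:2]=L[...,:2]@R
    k=(abs(L[...,1])<40)&(L[...,0]<-28)&(L[...,0]>-120)&(L[...,2]>-190)&(L[...,2]<-165)
    k&=(abs(L[...,1])<24)
    T=L[k]; # top of tail
    if len(T)>30:
        t=T[T[:,2]>np.percentile(T[:,2],30)]
        a=np.polyfit(t[:,0],t[:,2],1);print(n,'tail pts',len(T),'x',T[:,0].min().round(1),'y',T[:,1].min().round(1),T[:,1].max().round(1),'z slope',a.round(3),'z',np.median(t[:,2]).round(1))
    k=(abs(L[...,1])<28)&(L[...,0]<38)&(L[...,0]>-12)&(L[...,2]>-163)&(L[...,2]<-150)&(hsv[...,1]<60)&(hsv[...,2]>120)
    D=L[k]
    if len(D)>30:
        r=least_squares(lambda q:np.linalg.norm(D-q[:3],axis=1)-q[3],[10,0,-180,28],loss='soft_l1')
        print(n,'dome',r.x.round(1),len(D),np.median(abs(r.fun)).round(2))
E
python3 m.py
```

```text
[621.7 -52.6 386.4] [-3.14146059e+00  6.75378265e-05  3.03997328e+00]
side ball [631.2 -54.7 117.5] med 0.65 270 pix 216 234 153 170
side tail pts 421 x -111.2 y -21.9 24.0 z slope [ 2.30000e-02 -1.73348e+02] z -176.0
side dome [   8.1   -0.4 -215.    60.3] 82 0.55
scene ball [630.7 -52.5 117.8] med 0.66 209 pix 282 298 158 173
scene tail pts 362 x -113.2 y -23.8 21.5 z slope [ 1.70000e-02 -1.73739e+02] z -175.6
scene dome [ 8.600e+00 -2.000e-01 -2.252e+02  7.070e+01] 37 0.84
wrist tail pts 3429 x -102.8 y -24.0 23.9 z slope [ 2.60000e-02 -1.75635e+02] z -177.6
wrist dome [   7.2   -0.  -215.6   59.1] 3471 0.44
```

{"fn": "step_arm", "kwargs": {"increments": [[[0,0,0,-0.025,0,0.3,1],[0,0,0,0,0,0.3,1],[0,0,0,0,0,0.15,1],[0,0,0,0,0,0,1],[0,0,0,0,0,0,1]]]}}

```text
clock: 11.5
eef_pos: [622.8, -53.1, 356.3]
eef_rot: [3.142, -0.0, 3.039]
wrist_force: [-0.6, 0.1, -8.8]
finger_gap: 61.4
finger_force: 50.0
```

{"fn": "step_arm", "kwargs": {"increments": [[[0,0,0,0,0,0.05,1],[0,0,0,0,0,0.05,1],[0,0,0,0,0,0.05,1],[0,0,0,0,0,0,1],[0,0,0,0,0,0,1]]]}}

```text
clock: 12.0
eef_pos: [622.7, -53.0, 350.4]
eef_rot: [3.142, -0.0, 3.04]
wrist_force: [0.4, 0.5, -8.8]
finger_gap: 61.4
finger_force: 50.0
```

{"fn": "step_arm", "kwargs": {"increments": [[[0,0,0,0,0,0.05,1],[0,0,0,0,0,0.05,1],[0,0,0,0,0,0.05,1],[0,0,0,0,0,0.05,1],[0,0,0,0,0,0,1]]]}}

```text
clock: 12.5
eef_pos: [622.6, -53.0, 342.0]
eef_rot: [3.142, -0.001, 3.039]
wrist_force: [0.4, -0.6, -9.3]
finger_gap: 61.7
finger_force: 50.0
```

{"fn": "step_arm", "kwargs": {"increments": [[[0,0,0,0,0,0.04,1],[0,0,0,0,0,0.04,1],[0,0,0,0,0,0.04,1],[0,0,0,0,0,0,1]]]}}

```text
clock: 12.9
eef_pos: [622.6, -53.0, 337.3]
eef_rot: [3.142, -0.0, 3.039]
wrist_force: [-0.0, -0.2, -8.9]
finger_gap: 61.7
finger_force: 50.0
```

{"fn": "step_arm", "kwargs": {"increments": [[[0,0,0,0,0,0.05,1],[0,0,0,0,0,0.05,1],[0,0,0,0,0,0.05,1],[0,0,0,0,0,0.05,1],[0,0,0,0,0,0,1]]]}}

```text
clock: 13.4
eef_pos: [622.6, -53.0, 329.2]
eef_rot: [3.142, -0.001, 3.04]
wrist_force: [-0.5, 0.7, -9.8]
finger_gap: 61.9
finger_force: 50.0
```

{"fn": "step_arm", "kwargs": {"increments": [[[0,0,0,0,0,0.05,1],[0,0,0,0,0,0.05,1],[0,0,0,0,0,0.05,1],[0,0,0,0,0,0,1]]]}}

```text
clock: 13.8
eef_pos: [622.6, -53.0, 323.2]
eef_rot: [3.142, -0.001, 3.039]
wrist_force: [0.5, 0.2, -8.9]
finger_gap: 61.9
finger_force: 50.0
```

{"fn": "step_arm", "kwargs": {"increments": [[[0,0,0,0,0,0.04,1],[0,0,0,0,0,0.04,1],[0,0,0,0,0,0.04,1],[0,0,0,0,0,0,1]]]}}

```text
clock: 14.2
eef_pos: [622.6, -53.0, 318.4]
eef_rot: [3.142, -0.001, 3.04]
wrist_force: [1.2, -0.7, -9.9]
finger_gap: 61.5
finger_force: 50.0
```

{"fn": "step_arm", "kwargs": {"increments": [[[0,0,0,0,0,0.03,1],[0,0,0,0,0,0.03,1],[0,0,0,0,0,0.03,1],[0,0,0,0,0,0,1]]]}}

```text
clock: 14.6
eef_pos: [622.7, -53.4, 315.3]
eef_rot: [-3.141, 0.001, 3.039]
wrist_force: [0.3, -5.1, -7.6]
finger_gap: 61.5
finger_force: 50.0
```

{"fn": "step_arm", "kwargs": {"increments": [[[0,0,0,0,-0.02,0.025,1],[0,0,0,0,0,0.025,1],[0,0,0,0,0,0.025,1],[0,0,0,0,0,0,1]]]}}

```text
clock: 15.0
eef_pos: [622.8, -53.7, 313.0]
eef_rot: [3.141, 0.002, 3.04]
wrist_force: [3.5, -1.5, 0.7]
finger_gap: 61.7
finger_force: 50.0
```

{"fn": "step_arm", "kwargs": {"increments": [[[0,0,0,0,0,0.025,1],[0,0,0,0,0,0.025,1],[0,0,0,0,0,0,1]]]}}

```text
clock: 15.3
eef_pos: [622.9, -53.7, 311.2]
eef_rot: [3.141, 0.003, 3.04]
wrist_force: [5.5, -0.9, 2.5]
finger_gap: 61.3
finger_force: 50.0
```

{"fn": "step_arm", "kwargs": {"increments": [[[0,0,0,-0.02,0,0.025,1],[0,0,0,0,0,0.025,1],[0,0,0,0,0,0,1]]]}}

```text
clock: 15.6
eef_pos: [623.7, -53.8, 308.3]
eef_rot: [3.141, 0.002, 3.04]
wrist_force: [9.4, -0.5, -4.8]
finger_gap: 61.8
finger_force: 50.0
```

{"fn": "step_arm", "kwargs": {"increments": [[[0,0,0,0,0,0.025,1],[0,0,0,0,0,0.025,1],[0,0,0,0,0,0,1]]]}}

```text
clock: 15.9
eef_pos: [623.5, -53.8, 305.5]
eef_rot: [3.141, 0.0, 3.04]
wrist_force: [9.7, -1.4, -7.7]
finger_gap: 61.9
finger_force: 50.0
```

{"fn": "step_arm", "kwargs": {"increments": [[[0,0,0,-0.03,0,0.02,1],[0,0,0,0,0,0,1]]]}}

```text
clock: 16.1
eef_pos: [624.4, -53.9, 303.6]
eef_rot: [3.141, -0.003, 3.039]
wrist_force: [5.5, -0.6, -16.8]
finger_gap: 62.1
finger_force: 50.0
```

{"fn": "step_arm", "kwargs": {"increments": [[[0,0,0,0,0,0.02,1],[0,0,0,0,0,0,1]]]}}

```text
clock: 16.3
eef_pos: [624.3, -53.9, 303.4]
eef_rot: [3.141, -0.003, 3.04]
wrist_force: [1.6, -0.0, -12.6]
finger_gap: 61.6
finger_force: 50.0
```

{"fn": "step_arm", "kwargs": {"increments": [[[0,0,0,0,0,0.02,1],[0,0,0,0,0,0,1]]]}}

```text
clock: 16.5
eef_pos: [624.3, -53.9, 303.5]
eef_rot: [3.141, -0.002, 3.04]
wrist_force: [-5.0, 1.1, -7.4]
finger_gap: 61.7
finger_force: 50.0
```

{"fn": "step_arm", "kwargs": {"increments": [[[0,0,0,0,0,0.02,1],[0,0,0,0,0,0,1]]]}}

```text
clock: 16.7
eef_pos: [624.3, -53.9, 303.3]
eef_rot: [3.142, -0.001, 3.04]
wrist_force: [-6.6, 0.9, -4.0]
finger_gap: 61.4
finger_force: 50.0
```

{"fn": "step_arm", "kwargs": {"increments": [[[0,0,0,0,0,0.01,1],[0,0,0,0,0,0,1]]]}}

```text
clock: 16.9
eef_pos: [624.3, -54.0, 303.3]
eef_rot: [-3.142, -0.001, 3.04]
wrist_force: [-8.6, 0.7, -0.4]
finger_gap: 61.8
finger_force: 50.0
```

{"fn": "step_arm", "kwargs": {"increments": [[[0,0,0,0.01,0,0.015,1],[0,0,0,0,0,0,1]]]}}

```text
clock: 17.1
eef_pos: [624.1, -53.9, 303.2]
eef_rot: [-3.142, 0.001, 3.04]
wrist_force: [-7.2, 1.2, 2.0]
finger_gap: 61.8
finger_force: 50.0
```

{"fn": "step_arm", "kwargs": {"increments": [[[0,0,0,0,0,0.015,1],[0,0,0,0,0,0,1]]]}}

```text
clock: 17.3
eef_pos: [624.0, -53.9, 303.2]
eef_rot: [-3.142, 0.001, 3.04]
wrist_force: [-10.0, 2.2, 7.5]
finger_gap: 62.1
finger_force: 50.0
```

```bash
python3 m.py | grep -v ball; python3 - <<'E'
from h import *
a=dict(np.load('side.npz'))["frame"];b=dict(np.load("scene.npz"))["frame"]
cv2.imwrite('pics/p5.png',np.hstack([cv2.resize(a[100:235,170:310],(400,386)),cv2.resize(b[100:235,210:350],(400,386))])[:,:,::-1])
E
```

```text
[624.  -53.9 303.2] [-3.14157049e+00  7.37523546e-04  3.03954673e+00]
  return _methods._mean(a, axis=axis, dtype=dtype,
  ret = ret.dtype.type(ret / rcount)
Traceback (most recent call last):
  File "m.py", line 10, in <module>
    v,u=np.where(m);print(n,'ball',r.x.round(1),'med',np.median(abs(r.fun)).round(2),len(B),'pix',u.min(),u.max(),v.min(),v.max())
                                                                                                  ~~~~~^^
ValueError: zero-size array to reduction operation minimum which has no identity
```

View pics/p5.png

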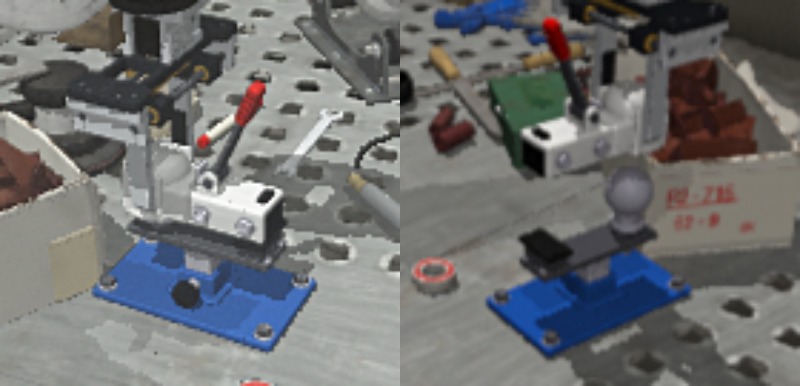

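The left half (side) shows the coupler seated, with its tail on the rest at (245,215). The right half is a stale frame. I'll release, rise and check the seating.

{"fn": "step_arm", "kwargs": {"increments": [[[0,0,0,0,0,-0.03,1],[0,0,0,0,0,0,-1],[0,0,0,0,0,0,-1],[0,0,0,0,0,0,-1],[0,0,0,0,0,0,-1]]]}}

```text
clock: 17.85
eef_pos: [624.3, -54.0, 302.9]
eef_rot: [-3.142, 0.001, 3.039]
wrist_force: [-0.2, -0.3, -0.6]
finger_gap: 90.3
finger_force: 0.0
```

{"fn": "step_arm", "kwargs": {"increments": [[[0,0,0,0,0,-0.5,-1],[0,0,0,0,0,-1,-1],[0,0,0,0,0,-1,-1],[0,0,0,0,0,-0.5,-1],[0,0,0,0,0,0,-1]]]}}

```text
clock: 18.35
eef_pos: [624.1, -54.0, 426.0]
eef_rot: [-3.141, 0.006, 3.04]
wrist_force: [0.4, 0.1, -0.4]
finger_gap: 93.7
finger_force: 0.0
```

```bash
cat > m2.py <<'E'
from h import *
s=manip.read_state();print(s['eef_pos'].round(1))
o=np.array([631.5,-54.,93.6]); y=-0.1015; R=np.array([[np.cos(y),-np.sin(y)],[np.sin(y),np.cos(y)]])
for n in("side","scene","wrist"):
    c=snap(n);W=world(c);L=W-o;L[...,:2]=L[...,:2]@R
    k=(abs(L[...,1])<20)&(L[...,0]<-35)&(L[...,0]>-116)&(L[...,2]>26)&(L[...,2]<42)
    T=L[k];a=np.polyfit(T[:,0],T[:,2],1);print(n,'tail',len(T),'slope',a[0].round(3),'z',np.median(T[:,2]).round(1))
    k=(abs(L[...,1])<22)&(abs(L[...,0])<22)&(L[...,2]>40)&(L[...,2]<75)
    print(' dome top',np.percentile(L[k][:,2],99).round(1) if k.sum()>5 else None)
    k=(L[...,2]>26)&(L[...,2]<42)&(abs(L[...,1])<40)&(L[...,0]<-30)&(L[...,0]>-125)
    print(' tail x min',np.percentile(L[k][:,0],1).round(1))
    for x in(-45,-70,-95,-110):
        q=L[k&(abs(L[...,0]-x)<4)];
        if len(q): print('  ',x,q[:,1].min().round(1),q[:,1].max().round(1))
    m,ct,st=red(c); Q=L[m];Q=Q[np.isfinite(Q).all(1)&(np.abs(Q[:,0]+90)<80)]; print(' red',np.median(Q,0).round(1) if len(Q) else None)
E
python3 m2.py
```

```text
[624.1 -54.  426. ]
side tail 240 slope 0.006 z 33.8
 dome top 55.8
 tail x min -117.4
   -45 -19.3 23.7
   -70 -22.7 23.3
   -95 -21.8 24.6
   -110 -21.1 24.8
 red None
scene tail 184 slope 0.006 z 34.2
 dome top 56.2
 tail x min -118.5
   -45 -24.8 -5.8
   -70 -23.2 24.7
   -95 -25.1 20.5
   -110 -24.7 21.2
 red None
wrist tail 1322 slope 0.023 z 31.8
 dome top 53.5
 tail x min -115.8
   -45 -24.4 24.2
   -70 -22.9 22.7
   -95 -23.2 22.1
   -110 -22.8 22.8
 red [-94.7  -0.5 136.3]
```

The coupler is level (slope 0.006) and home, with dome and tail heights matching. The handle sits at about (-94,0,136) in its frame. Now I'll pinch the lever.

{"fn": "step_arm", "kwargs": {"increments": [[[0,0,0,0.6,0,0,-1],[0,0,0,0.6,0,0,-1],[0,0,0,0.6,0.02,0.2,-1],[0,0,0,0.33,0,0.25,0],[0,0,0,0,0,0.15,0]]]}}

```text
clock: 19.0
eef_pos: [538.5, -44.4, 397.0]
eef_rot: [3.141, -0.002, 3.039]
wrist_force: [0.5, -0.0, -0.8]
finger_gap: 81.4
finger_force: 0.0
```

{"fn": "step_arm", "kwargs": {"increments": [[[0,0,0,0,0,0,1],[0,0,0,0,0,0,1],[0,0,0,0,0,0,1],[0,0,0,0,0,0,1],[0,0,0,0,0,0,1]]], "newtons": 20}}

```text
clock: 19.5
eef_pos: [539.7, -44.5, 398.6]
eef_rot: [-3.142, 0.0, 3.039]
wrist_force: [-0.2, 0.8, 0.8]
finger_gap: 41.2
finger_force: 0.0
```

{"fn": "step_arm", "kwargs": {"increments": [[[0,0,0,0,0,0,1],[0,0,0,0,0,0,1],[0,0,0,0,0,0,1],[0,0,0,0,0,0,1],[0,0,0,0,0,0,1]]]}}

```text
clock: 20.0
eef_pos: [539.5, -44.6, 398.7]
eef_rot: [-3.141, 0.0, 3.039]
wrist_force: [-1.4, -2.1, 1.5]
finger_gap: 18.1
finger_force: 20.0
```

{"fn": "step_arm", "kwargs": {"increments": [[[0,0,0,0.232,0,0.106,1],[0,0,0,0.217,0,0.134,1],[0,0,0,0.2,0,0.159,1],[0,0,0,0.179,0,0.181,1],[0,0,0,0,0,0,1]]]}}

```text
clock: 20.5
eef_pos: [506.1, -41.1, 375.2]
eef_rot: [-3.142, -0.001, 3.039]
wrist_force: [-2.6, -1.1, 2.2]
finger_gap: 17.8
finger_force: 20.0
```

{"fn": "step_arm", "kwargs": {"increments": [[[0,0,0,0.156,0,0.202,1],[0,0,0,0.131,0,0.219,1],[0,0,0,0,0,0,1]]]}}

```text
clock: 20.8
eef_pos: [494.8, -39.9, 358.3]
eef_rot: [3.142, -0.002, 3.039]
wrist_force: [-8.2, -0.3, 7.2]
finger_gap: 17.9
finger_force: 20.0
```

{"fn": "step_arm", "kwargs": {"increments": [[[0,0,0,0.13,0,0.233,1],[0,0,0,0.075,0,0.244,1],[0,0,0,0,0,0,1]]]}}

```text
clock: 21.1
eef_pos: [486.9, -39.1, 338.9]
eef_rot: [3.141, -0.001, 3.039]
wrist_force: [-4.7, 0.7, 1.3]
finger_gap: 18.2
finger_force: 20.0
```

{"fn": "step_arm", "kwargs": {"increments": [[[0,0,0,0.046,0,0.251,1],[0,0,0,0.015,0,0.23,1],[0,0,0,0,0,0,1]]]}}

```text
clock: 21.4
eef_pos: [484.7, -38.8, 319.6]
eef_rot: [3.141, -0.001, 3.039]
wrist_force: [-1.6, -0.5, -2.1]
finger_gap: 17.8
finger_force: 20.0
```

{"fn": "step_arm", "kwargs": {"increments": [[[0,0,0,0,0,0.03,1],[0,0,0,0,0,0.02,1],[0,0,0,0,0,0,1]]]}}

```text
clock: 21.7
eef_pos: [484.6, -38.9, 318.4]
eef_rot: [3.142, 0.0, 3.039]
wrist_force: [-3.5, -0.6, 1.0]
finger_gap: 17.4
finger_force: 20.0
```

{"fn": "step_arm", "kwargs": {"increments": [[[0,0,0,0,0,0,-1],[0,0,0,0,0,0,-1],[0,0,0,0,0,0,-1],[0,0,0,0,0,-0.5,-1],[0,0,0,0,0,-0.8,-1]]]}}

```text
clock: 22.2
eef_pos: [484.4, -38.8, 369.5]
eef_rot: [3.141, -0.003, 3.04]
wrist_force: [-1.1, -0.7, 0.3]
finger_gap: 54.4
finger_force: 0.0
```

{"fn": "step_arm", "kwargs": {"increments": [[[0,0,0,0,0,-1,-1],[0,0,0,0,0,-1,-1],[0,0,0,0,0,0,-1],[0,0,0,0,0,0,-1]]]}}

```text
clock: 22.6
eef_pos: [484.5, -38.8, 450.3]
eef_rot: [-3.142, 0.001, 3.04]
wrist_force: [0.4, 0.5, -0.4]
finger_gap: 86.4
finger_force: 0.0
```

```bash
python3 m2.py; python3 - <<'E'
from h import *
a=dict(np.load('side.npz'))["frame"];b=dict(np.load("scene.npz"))["frame"]
cv2.imwrite('pics/p6.png',np.hstack([cv2.resize(a[100:235,170:310],(400,386)),cv2.resize(b[100:235,210:350],(400,386))])[:,:,::-1])
o=np.array([631.5,-54.,93.6]); y=-0.1015; R=np.array([[np.cos(y),-np.sin(y)],[np.sin(y),np.cos(y)]])
for n in("side","scene","wrist"):
    c=dict(np.load(n+'.npz'));W=world(c);L=W-o;L[...,:2]=L[...,:2]@R;h=cv2.cvtColor(c["frame"],cv2.COLOR_RGB2HSV)
    k=(abs(L[...,1])<14)&(L[...,0]<-125)&(L[...,0]>-172)&(L[...,2]>30)&(h[...,1]>130)
    q=L[k]; print(n,len(q),q.mean(0).round(1),np.percentile(q[:,2],[10,50,90]).round(1),np.polyfit(q[:,0],q[:,2],1).round(3))
E
```

```text
[484.5 -38.8 450.3]
side tail 172 slope -0.001 z 33.9
 dome top 55.5
 tail x min -119.7
   -45 -0.5 26.2
   -70 -6.5 23.9
   -95 -5.8 24.4
   -110 -2.7 25.3
 red None
scene tail 146 slope 0.007 z 34.3
 dome top 56.6
 tail x min -121.3
   -45 -23.0 -2.5
   -70 -22.4 5.1
   -95 -23.6 9.2
   -110 -23.1 3.7
 red None
wrist tail 854 slope 0.022 z 31.9
 dome top 53.6
 tail x min -120.0
   -45 -25.4 25.2
   -70 -22.2 22.0
   -95 -21.7 23.0
   -110 -21.4 22.8
 red [-148.7    0.2   55.2]
side 102 [-149.     5.7   65.8] [50.1 56.  58.2] [  0.265 105.225]
scene 95 [-153.3   -2.4   83.5] [ 49.9  56.2 281.5] [  -2.895 -360.202]
wrist 1278 [-158.6    2.8  182.2] [ 54.2 279.1 281.2] [  -7.433 -997.017]
```

View pics/p6.png

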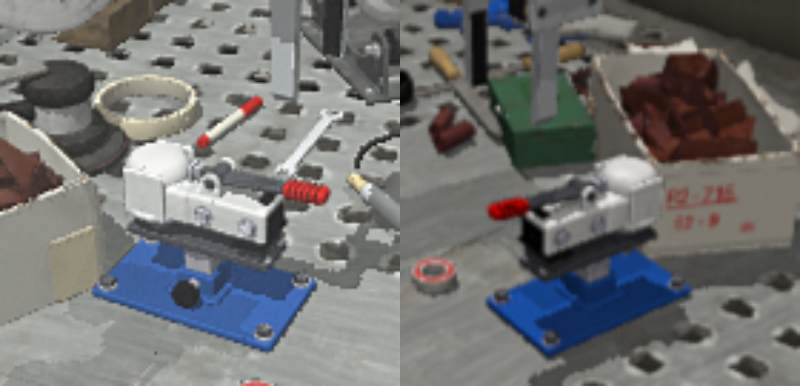

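The coupler sits level, with the handle down at (305,192) in the left crop. But its top is about 4 mm higher than in the locked state (roughly 0.05 rad), so I'll press it down with closed fingers.

{"fn": "step_arm", "kwargs": {"increments": [[[0,0,0,0,0,0,1],[0,0,0,0,0,0,1],[0,0,0,0,0,0,1],[0,0,0,0,0,0,1],[0,0,0,0,0,0,1]]]}}

```text
clock: 23.25
eef_pos: [484.6, -38.9, 450.2]
eef_rot: [-3.142, -0.0, 3.04]
wrist_force: [-0.1, 0.3, 0.2]
finger_gap: 57.6
finger_force: 0.0
```

{"fn": "step_arm", "kwargs": {"increments": [[[0,0,0,0,0,0.7,1],[0,0,0,0,0,0.7,1],[0,0,0,0,0,0.6,1],[0,0,0,0,0,0.37,1],[0,0,0,0,0,0,1]]]}}

```text
clock: 23.75
eef_pos: [484.3, -38.9, 353.7]
eef_rot: [3.141, -0.003, 3.039]
wrist_force: [-0.0, -0.3, -0.2]
finger_gap: 17.3
finger_force: 0.0
```

{"fn": "step_arm", "kwargs": {"increments": [[[0,0,0,0,0,0.05,1],[0,0,0,0,0,0.05,1],[0,0,0,0,0,0.03,1],[0,0,0,0,0,0,1]]]}}

```text
clock: 24.15
eef_pos: [484.6, -38.9, 350.5]
eef_rot: [-3.142, 0.001, 3.039]
wrist_force: [-0.5, 0.1, 1.1]
finger_gap: 0.5
finger_force: 0.0
```

{"fn": "step_arm", "kwargs": {"increments": [[[0,0,0,0,0,0.025,1],[0,0,0,0,0,0.025,1],[0,0,0,0,0,0,1]]]}}

```text
clock: 24.45
eef_pos: [484.6, -38.9, 348.2]
eef_rot: [3.142, 0.0, 3.04]
wrist_force: [-0.6, -0.2, -0.3]
finger_gap: 0.5
finger_force: 0.1
```

{"fn": "step_arm", "kwargs": {"increments": [[[0,0,0,0,0,0.025,1],[0,0,0,0,0,0.025,1],[0,0,0,0,0,0,1]]]}}

```text
clock: 24.75
eef_pos: [484.6, -38.9, 346.0]
eef_rot: [3.142, -0.0, 3.04]
wrist_force: [0.2, 0.3, -0.8]
finger_gap: 0.7
finger_force: 0.0
```

{"fn": "step_arm", "kwargs": {"increments": [[[0,0,0,0,0,0.025,1],[0,0,0,0,0,0.025,1],[0,0,0,0,0,0,1]]]}}

```text
clock: 25.05
eef_pos: [484.6, -38.9, 344.1]
eef_rot: [3.142, -0.0, 3.039]
wrist_force: [-0.1, 0.6, -0.3]
finger_gap: 0.0
finger_force: 0.0
```

{"fn": "step_arm", "kwargs": {"increments": [[[0,0,0,0,0,0.025,1],[0,0,0,0,0,0.01,1],[0,0,0,0,0,0,1]]]}}

```text
clock: 25.35
eef_pos: [484.6, -38.9, 343.4]
eef_rot: [-3.142, 0.001, 3.039]
wrist_force: [-2.6, 0.3, 7.1]
finger_gap: 0.6
finger_force: 3.5
```

{"fn": "step_arm", "kwargs": {"increments": [[[0,0,0,0,0,0.015,1],[0,0,0,0,0,0,1],[0,0,0,0,0,-0.2,1],[0,0,0,0,0,-0.6,1],[0,0,0,0,0,-1,1]]]}}

```text
clock: 25.85
eef_pos: [484.4, -38.9, 413.6]
eef_rot: [3.141, -0.004, 3.039]
wrist_force: [0.3, -0.2, 0.4]
finger_gap: 0.4
finger_force: 0.0
```

{"fn": "step_arm", "kwargs": {"increments": [[[0,0,0,0,0,-1,1],[0,0,0,0,0,-0.5,1],[0,0,0,0,0,0,1],[0,0,0,0,0,0,1],[0,0,0,0,0,0,1]]]}}

```text
clock: 26.35
eef_pos: [484.6, -38.9, 472.9]
eef_rot: [3.142, -0.002, 3.039]
wrist_force: [0.2, 0.3, -0.2]
finger_gap: 0.6
finger_force: 0.0
```

```bash
python3 m2.py|grep -v '^   '; python3 -c "
from h import *
o=np.array([631.5,-54.,92.6]);y=-0.1015;R=np.array([[np.cos(y),-np.sin(y)],[np.sin(y),np.cos(y)]])
for n in('side','scene'):
    c=dict(np.load(n+'.npz'));L=world(c)-o;L[...,:2]=L[...,:2]@R;h=cv2.cvtColor(c['frame'],cv2.COLOR_RGB2HSV)
    k=(abs(L[...,1])<14)&(L[...,0]<-125)&(L[...,0]>-172)&(L[...,2]>30)&(L[...,2]<80)&(h[...,1]>130)
    print(n,np.percentile(L[k][:,2],[50,90]))
"
```

```text
[484.6 -38.9 472.9]
side tail 162 slope 0.009 z 33.8
 dome top 55.6
 tail x min -119.7
 red None
scene tail 145 slope 0.01 z 34.4
 dome top 55.8
 tail x min -121.7
 red None
wrist tail 174 slope -0.047 z 31.6
 dome top None
 tail x min -120.3
 red [-148.3    0.2   49.4]
side [50.68697708 53.05342861]
scene [51.22193934 53.27049706]
```

```bash
python3 -c "
from h import *
print(workorder.sign_off())"
```

```text
the job is handed in; nothing more can be done
None
```

The coupler is on the ball, pressed home and level with its tail on the rest, and its lever is pressed fully down. I handed the job in at about 26 s; sign-off returned no verdict.

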